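Load the autosampler tray by colour code

ROBOT

A 6-joint arm with a two-finger parallel gripper is mounted at the origin on the work surface. World frame = base frame: x ahead of the robot, y to its left, z up, the work surface at z = 0. Lengths are in m, angles in rad, forces in N, time in s.
With the tool pointing down it reaches from about 0.375 to 0.75 m from the base axis. Payload 9 kg.
Tool frame: the origin (TCP) lies on the centre line of the jaws, within the pads' length; the fingertips stand 11 mm ahead of it and the grasp point (between the pads) lies 8 mm behind it; z points along the fingers, y is the line along which they close (so a half turn about z gives the same grasp; the last joint's range is limited). The gripper opens to 85 mm and grips with 20 to 120 N. Pads are 22 mm wide; open, the fingers measure 114 mm over their backs; the gripper's body (76 mm by 85 mm) begins 54 mm behind the grasp point. The pads swing forward as they close: fully open they stand 13 mm farther back than shut.
Start: joints at [-0.218, 0.104, 0.097, 1.564, 0, 1.353], TCP at [0.6, 0, 0.242] pointing down, gripper open.
Joint ranges: [-2.99, 2.99], [-0.84, 1.86], [-1.1, 1.16], [-1.84, 2.11], [-1.51, 1.56], [-3.14, 3.14]. Speed limits (rad/s): [2.22, 2.22, 2.57, 3.14, 3.14, 3.14].

INTERFACE

Orientations are given as a unit quaternion [x, y, z, w].
In Python, from station import * gives the robot as it stands. The module is installed in compiled form; this text tells all that it offers. Calls block until the motion is done:
- reach(position, orientation): joint-space move of the TCP to a pose.
- servo_line(position, rot=None, vel=0.15, guard=None): straight line of the TCP; rot=None keeps the orientation; vel is the mean speed in m/s. With guard (N) it stops when the force on the tool has changed by that much, and returns True; else False.
- move_j(angles): joint-space move.
- let_go() and gripper_close(newtons=None): open the fingers fully, or close them until they stop; newtons is the grip in N (None keeps the last).
- pause(seconds).
- inverse_kinematics(position, orientation): joint angles nearest the present ones, or None.
- state(): the state.
- get_image(name): name is "scene" or "side" or "wrist"; returns a dict with "image" (400x640x3 uint8, blue, green, red), "fx", "fy", "cx", "cy" (pixels), "rvec" (rotation vector, rad) and "tvec" (3), from world to camera coordinates, as OpenCV has them; the wrist camera has in their place "T_tool_cam" (4x4, takes a point from camera to tool coordinates, whose origin is the TCP and whose axes are the flange's). Camera axes: x right, y down, z forward; pixel columns grow to the right and rows downward; lengths in m; the calibration is good to about 2 mm. The wrist camera is an equidistant fisheye: a pixel r from the principal point sees the ray r / f radians off the axis. A picture is of the moment at which its call begins: read the wrist's pose just before it. There is no depth.
A pose or a line that the arm cannot do raises MotionError and nothing moves.
- job_done(): hands the job in; it is judged then, once.
The state is a dict: "clock": time; "joint_positions": joint angles; "joint_velocities": joint speeds; "effort": joint torques, N m; "eef_pos": TCP position; "orientation": TCP orientation; "ft_force": force on the tool from outside, world axes, zero at the start; "ft_torque": the same for the moment, N m; "opening": finger opening in m; "finger_force": force on a finger pad.
Only numpy, scipy, OpenCV 4.12 (cv2) and the standard library are available. Lean on these libraries where they do the work, as an engineer would, in place of code of your own. Each camera call takes 0.05 s, during which the arm holds its last target. There are 200 camera calls.

TASK

Load the autosampler tray for the next run: put each of the four blue-capped sample bottles into the holder whose colour matches the dot on its cap, standing upright on the holder's floor. Keep the bottles upright on the way, and leave the two white-capped bottles where they stand.

Things in the scene. Friction and masses are not known exactly. Their poses are not given: they have to be found in the camera images.
- blue_red_center (a point): Loose sample bottle with a BLUE screw cap and a red dot, 22 mm across, on top of the cap; upright pale cylinder 38 mm in diameter, 80 mm tall in all (body up to 60 mm, above it the cap, 34 to 36 mm in diameter), 50 to 110 g. The point is on its axis half-way up, 40 mm above its underside; z is up along the axis.
- blue_yellow_center (a point): Loose sample bottle with a BLUE screw cap and a yellow dot, 22 mm across, on top of the cap; upright pale cylinder 38 mm in diameter, 80 mm tall in all (body up to 60 mm, above it the cap, 34 to 36 mm in diameter), 50 to 110 g. The point is on its axis half-way up, 40 mm above its underside; z is up along the axis.
- blue_green_center (a point): Loose sample bottle with a BLUE screw cap and a green dot, 22 mm across, on top of the cap; upright pale cylinder 38 mm in diameter, 80 mm tall in all (body up to 60 mm, above it the cap, 34 to 36 mm in diameter), 50 to 110 g. The point is on its axis half-way up, 40 mm above its underside; z is up along the axis.
- blue_black_center (a point): Loose sample bottle with a BLUE screw cap and a black dot, 22 mm across, on top of the cap; upright pale cylinder 38 mm in diameter, 80 mm tall in all (body up to 60 mm, above it the cap, 34 to 36 mm in diameter), 50 to 110 g. The point is on its axis half-way up, 40 mm above its underside; z is up along the axis.
- white_red_center (a point): Loose bottle of the same shape and size with a WHITE cap and a red dot on top: not to be moved. The point is on its axis, 40 mm above its underside.
- white_green_center (a point): Loose bottle of the same shape and size with a WHITE cap and a green dot on top: not to be moved. The point is on its axis, 40 mm above its underside.
- holder_red: Fixed red holder on the aluminium loading tray: a round open cup 74 mm in outer and 62 mm in inner diameter, 14 mm high, its floor 4 mm thick. The origin is at the centre of its underside (on the tray's top, 10 mm above the bench), z up: a bottle standing in it has its underside 4 mm and its centre 44 mm above this origin.
- holder_yellow: Fixed yellow holder on the aluminium loading tray: a round open cup 74 mm in outer and 62 mm in inner diameter, 14 mm high, its floor 4 mm thick. The origin is at the centre of its underside (on the tray's top, 10 mm above the bench), z up: a bottle standing in it has its underside 4 mm and its centre 44 mm above this origin.
- holder_green: Fixed green holder on the aluminium loading tray: a round open cup 74 mm in outer and 62 mm in inner diameter, 14 mm high, its floor 4 mm thick. The origin is at the centre of its underside (on the tray's top, 10 mm above the bench), z up: a bottle standing in it has its underside 4 mm and its centre 44 mm above this origin.
- holder_black: Fixed black holder on the aluminium loading tray: a round open cup 74 mm in outer and 62 mm in inner diameter, 14 mm high, its floor 4 mm thick. The origin is at the centre of its underside (on the tray's top, 10 mm above the bench), z up: a bottle standing in it has its underside 4 mm and its centre 44 mm above this origin.

How it is judged:
At the end, for the whole second after the job is handed in: Each blue-capped bottle stands upright (within 0.1 rad), at rest, on the floor of the holder of its dot's colour, its axis within 14 mm of the holder's centre; each white-capped bottle still stands within 20 mm of where it started (horizontal distance between blue_red_center and holder_red below 0.014 m and z of blue_red_center in the frame of holder_red between 0.038 and 0.049 m and angle between each of blue_red_center, blue_yellow_center, blue_green_center, blue_black_center's own z axis and vertical below 0.1 rad and linear speed of each of blue_red, blue_yellow, blue_green, blue_black below 0.02 m/s and horizontal distance between blue_yellow_center and holder_yellow below 0.014 m and z of blue_yellow_center in the frame of holder_yellow between 0.038 and 0.049 m and horizontal distance between blue_green_center and holder_green below 0.014 m and z of blue_green_center in the frame of holder_green between 0.038 and 0.049 m and horizontal distance between blue_black_center and holder_black below 0.014 m and z of blue_black_center in the frame of holder_black between 0.038 and 0.049 m and distance of each of white_red_center, white_green_center from where it was at the start of the episode below 0.02 m and angle between each of white_red_center, white_green_center's own z axis and vertical below 0.15 rad); the robot touches nothing.
It fails at once if a white-capped bottle is displaced by more than 20 mm or tipped (distance of any of white_red_center, white_green_center from where it was at the start of the episode above 0.02 m or angle between any of white_red_center, white_green_center's own z axis and vertical above 0.5 rad).
It fails at once if a blue-capped bottle is tipped by more than 40 degrees (angle between any of blue_red_center, blue_yellow_center, blue_green_center, blue_black_center's own z axis and vertical above 0.7 rad).
It also fails if it takes over 99 s, if anything falls off the work surface, if the arm or the gripper's body presses on something with over 40 N, if the wrist force passes 120 N, or if a joint passes its speed limit or range.

## Working session

There is one attempt and no reset: what is moved stays moved. The work goes in short steps, each a Python script; the robot and the scene stay as the last script left them, time stands still between calls to the robot, and variables do not carry over. Pictures are saved under pics/ and viewed, at most 14 in all, crops included, and the job is handed in when it is done.

```bash
mkdir -p pics
python3 - <<'E'
from station import *
import cv2,numpy as np
for n in ["scene","side","wrist"]:
    d=get_image(n); cv2.imwrite(f"pics/{n}0.png",d["image"]); print(n,{k:np.round(v,4).tolist() for k,v in d.items() if k!="image"})
s=state();print(s["eef_pos"],s["orientation"],s["clock"],s["opening"])
E
```

```text
scene {'fx': 485.7685, 'fy': 485.7685, 'cx': 321.9342, 'cy': 198.7809, 'rvec': [1.4677, 2.1367, -0.8568], 'tvec': [0.2164, -0.2996, 1.435]}
side {'fx': 470.9494, 'fy': 470.9494, 'cx': 326.5014, 'cy': 205.6124, 'rvec': [2.2889, -0.6387, 0.2884], 'tvec': [-0.442, 0.2235, 0.9056]}
wrist {'fx': 309.7069, 'fy': 309.7069, 'cx': 312.8264, 'cy': 199.0308, 'T_tool_cam': [[0.0001, -0.9481, -0.3179, 0.0834], [1.0, -0.0002, 0.0009, 0.0004], [-0.001, -0.3179, 0.9481, -0.1308], [0.0, 0.0, 0.0, 1.0]]}
[5.99776170e-01 5.83124762e-05 2.41711280e-01] [ 7.07109744e-01  7.07103647e-01 -2.66009657e-04 -4.15431168e-04] 0.15 0.08528695959241611
```

View pics/scene0.png

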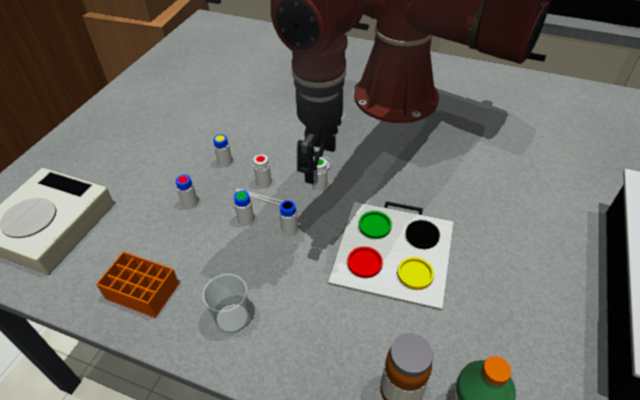

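View pics/side0.png

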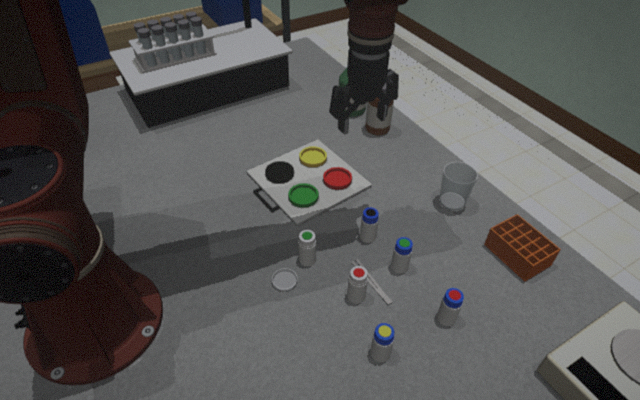

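View pics/wrist0.png

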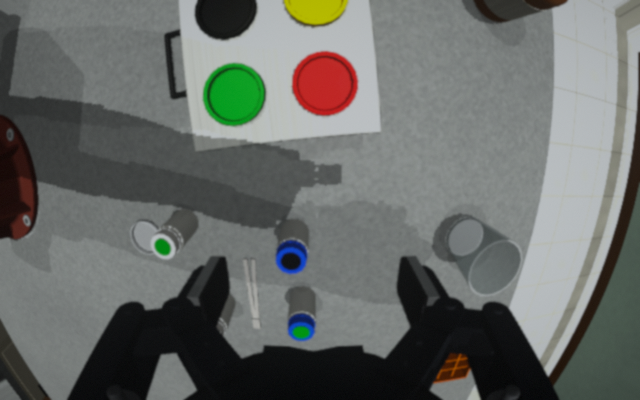

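The scene view shows the blue-capped bottles with their dots at about black (288,205), green (241,196), red (184,181) and yellow (221,140). The white-capped ones are at (260,160) and (320,163), and the holders at G(375,225), K(423,235), R(365,262), Y(416,273). The side view shows the same items: bottles K(371,214), G(404,243), R(455,295), Y(385,331), white R(359,272) and G(308,236). The wrist view sees the green and red holders, the blue-black and blue-green bottles, and white-green (163,246). Next I'll triangulate from scene and side.

```bash
cat > h.py <<'E'
from station import *
import cv2,numpy as np
from scipy.spatial.transform import Rotation as R
def mask(im,c):
    h,s,v=cv2.split(cv2.cvtColor(im,cv2.COLOR_BGR2HSV)); h=h.astype(int)
    if c=='black': return ((v<45)).astype(np.uint8)
    m={'red':(h<8)|(h>172),'yellow':(h>22)&(h<36),'green':(h>45)&(h<85),'blue':(h>105)&(h<130)}[c]
    return (m&(s>110)&(v>50)).astype(np.uint8)
def blob(im,seed,c):
    n,l,st,ce=cv2.connectedComponentsWithStats(mask(im,c),connectivity=4)
    ok=[i for i in range(1,n) if st[i,4]>=8]
    i=min(ok,key=lambda i:np.hypot(*(ce[i]-seed)))
    hull=cv2.convexHull(cv2.findContours((l==i).astype(np.uint8),cv2.RETR_EXTERNAL,cv2.CHAIN_APPROX_NONE)[0][0])
    x,y,w,h=st[i,:4]
    M=cv2.moments(hull); p=np.array([M['m10'],M['m01']])/M['m00'] if M['m00'] else ce[i]
    return p,(w,h,int(st[i,4])),np.hypot(*(ce[i]-seed))
def ray(d,p,pose=None):
    if 'rvec' in d:
        K=np.array([[d['fx'],0,d['cx']],[0,d['fy'],d['cy']],[0,0,1]]); r=cv2.Rodrigues(np.array(d['rvec'],float))[0]
        v=r.T@np.linalg.inv(K)@[*p,1]; o=-r.T@np.array(d['tvec']).ravel()
    else:
        a=np.array([(p[0]-d['cx'])/d['fx'],(p[1]-d['cy'])/d['fy']]); t=np.hypot(*a)
        v=np.array([*(a/t*np.sin(t)),np.cos(t)]); T=np.array(d['T_tool_cam']); q=R.from_quat(pose[1]).as_matrix()
        v=q@T[:3,:3]@v; o=pose[0]+q@T[:3,3]
    return o,v/np.linalg.norm(v)
def tri(r):
    A=[np.eye(3)-np.outer(v,v) for o,v in r]
    x=np.linalg.solve(sum(A),sum(a@o for a,(o,v) in zip(A,r)))
    return x,max(np.linalg.norm(a@(x-o)) for a,(o,v) in zip(A,r))
def onz(r,z): o,v=r; return o+v*(z-o[2])/v[2]
def pix(d,X,pose):
    T=np.array(d['T_tool_cam']); q=R.from_quat(pose[1]).as_matrix()
    c=T[:3,:3].T@(q.T@(np.array(X)-pose[0])-T[:3,3]); t=np.arctan2(np.hypot(*c[:2]),c[2])
    return np.array([d['cx'],d['cy']])+d['fx']*t*c[:2]/np.hypot(*c[:2])
E
python3 - <<'E'
from h import *
a,b=get_image('scene'),get_image('side')
W=get_image('wrist'); s=state(); pose=(s['eef_pos'],s['orientation'])
S={'b_black':((288,205),(371,214)),'b_green':((241,196),(404,243)),'b_red':((184,181),(455,295)),'b_yellow':((221,140),(385,331)),
'w_red':((260,160),(359,272)),'w_green':((321,163),(308,236)),
'h_green':((375,225),(303,195)),'h_black':((423,235),(280,173)),'h_red':((365,262),(338,178)),'h_yellow':((416,273),(313,157))}
for k,(p,q) in S.items():
    c=k.split('_')[1]; (u,i,e),(v,j,f)=blob(a['image'],p,c),blob(b['image'],q,c)
    x,g=tri([ray(a,u),ray(b,v)]); w,m,_=blob(W['image'],pix(W,x,pose),c)
    h=.024 if k[0]=='h' else .08
    print(k,u.round(),i,v.round(),j,'X',(x*1e3).round(1),'gap',round(g*1e3,1),'z-plane',(onz(ray(a,u),h)*1e3).round(1)[:2],(onz(ray(b,v),h)*1e3).round(1)[:2],'wrist',m,(onz(ray(W,w,pose),h)*1e3).round(1)[:2])
E
```

```text
b_black [287. 205.] (np.int32(8), np.int32(5), 34) [370. 212.] (np.int32(8), np.int32(5), 35) X [573.9 -87.9  80. ] gap 0.5 z-plane [573.5 -87.6] [574.1 -88.3] wrist (np.int32(18), np.int32(15), 202) [576.1 -85.4]
b_green [241. 195.] (np.int32(9), np.int32(7), 47) [404. 242.] (np.int32(11), np.int32(8), 65) X [ 582.8 -193.4   80.2] gap 0.2 z-plane [ 582.5 -193.4] [ 583.1 -193.5] wrist (np.int32(16), np.int32(12), 152) [ 585.1 -190.1]
b_red [182. 179.] (np.int32(8), np.int32(5), 31) [454. 295.] (np.int32(11), np.int32(9), 73) X [ 584.  -340.9   79.9] gap 0.2 z-plane [ 584.  -340.6] [ 584.1 -341. ] wrist (np.int32(65), np.int32(63), 3251) [611.   98.6]
b_yellow [220. 138.] (np.int32(8), np.int32(5), 32) [384. 331.] (np.int32(12), np.int32(10), 95) X [ 428.9 -333.9   80.4] gap 0.4 z-plane [ 428.3 -333.9] [ 429.3 -334.1] wrist (np.int32(65), np.int32(26), 1278) [602.6 169.2]
w_red [260. 158.] (np.int32(9), np.int32(6), 43) [358. 272.] (np.int32(10), np.int32(9), 70) X [ 460.9 -207.5   80.2] gap 0.3 z-plane [ 460.5 -207.5] [ 461.2 -207.7] wrist (np.int32(23), np.int32(64), 723) [174.6 -27
[... 400 characters left out ...]
62), np.int32(63), 2999) [510.9  91.4]
h_black [422. 234.] (np.int32(33), np.int32(28), 713) [279. 172.] (np.int32(27), np.int32(21), 463) X [496.3 194.7  16.2] gap 0.4 z-plane [502.6 195.4] [492.7 186.1] wrist (np.int32(60), np.int32(39), 1906) [500.7 184.2]
h_red [365. 261.] (np.int32(36), np.int32(32), 881) [337. 178.] (np.int32(29), np.int32(22), 496) X [611.3 100.1  17.7] gap 0.4 z-plane [615.5 101.5] [607.5  93.8] wrist (np.int32(65), np.int32(63), 3251) [613.  101.5]
h_yellow [415. 273.] (np.int32(36), np.int32(33), 927) [312. 156.] (np.int32(26), np.int32(20), 389) X [601.4 205.2  17.9] gap 0.1 z-plane [605.7 205.6] [597.6 198.6] wrist (np.int32(65), np.int32(26), 1278) [603.1 185.6]
```

The two views agree to within 1.5 mm. The bottle tops come out at 80 mm and the holders sit on a 105 mm square at outline height of about 17 mm, both as expected. The wrist view agrees to about 3 mm, so I'll move now, black first.

```bash
cat >> h.py <<'E'
Q=[.70710678,.70710678,0,0]
B={'black':(.575,-.0866),'green':(.584,-.1918),'red':(.585,-.3396),'yellow':(.4297,-.3325)}
H={'black':(.497,.195),'green':(.508,.0908),'red':(.612,.1009),'yellow':(.602,.2058)}
ZG,ZC=.037,.16
def pick(c):
    servo_line([*B[c],ZC],vel=.3); hit=servo_line([*B[c],ZG],vel=.12,guard=15)
    gripper_close(40); pause(.2); s=state(); print(c,'grip',hit,s['opening'],s['finger_force'],s['eef_pos'])
    servo_line([*B[c],ZC],vel=.12); print('lifted',state()['opening'],state()['ft_force'])
def place(c):
    servo_line([*H[c],ZC],vel=.25); servo_line([*H[c],ZG+.014+.004],vel=.12)
    hit=servo_line([*H[c],ZG+.014-.004],vel=.02,guard=4); s=state(); print('down',hit,s['eef_pos'],s['ft_force'])
    let_go(); pause(.2); servo_line([*H[c],ZC],vel=.15); print('t',state()['clock'])
E
python3 - <<'E'
from h import *
for d in (B,H):
    for c in d: print(c,[None if (q:=inverse_kinematics([*d[c],z],Q)) is None else np.round(q,2).tolist() for z in (ZG,ZC)])
pick('black')
d=get_image('side');cv2.imwrite('pics/lift.png',d['image'][100:330,230:480])
d=get_image('wrist');cv2.imwrite('pics/liftw.png',d['image'])
E
```

```text
black [[-0.37, 0.12, -0.27, 1.19, 0.0, 1.2], [-0.37, 0.05, -0.11, 1.41, 0.0, 1.2]]
green [[-0.53, 0.21, -0.16, 1.2, 0.0, 1.04], [-0.53, 0.15, -0.0, 1.42, 0.0, 1.04]]
red [[-0.72, 0.39, 0.06, 1.23, 0.0, 0.85], [-0.72, 0.34, 0.21, 1.45, 0.0, 0.85]]
yellow [[-0.9, 0.0, -0.38, 1.18, 0.0, 0.67], [-0.9, -0.07, -0.23, 1.41, 0.0, 0.67]]
black [[0.13, -0.03, -0.41, 1.18, 0.0, 1.7], [0.13, -0.1, -0.25, 1.41, 0.0, 1.7]]
green [[-0.08, -0.08, -0.47, 1.19, 0.0, 1.49], [-0.08, -0.15, -0.31, 1.42, 0.0, 1.49]]
red [[-0.05, 0.23, -0.14, 1.2, 0.0, 1.52], [-0.05, 0.17, 0.01, 1.42, 0.0, 1.52]]
yellow [[0.12, 0.28, -0.09, 1.21, 0.0, 1.7], [0.12, 0.21, 0.07, 1.43, 0.0, 1.7]]
black grip False 0.0373364561808929 40.18756628036499 [ 0.57536805 -0.08673339  0.03747163]
lifted 0.036990720348662035 [ 0.06915939  0.33791901 -0.69446531]
```

View pics/lift.png

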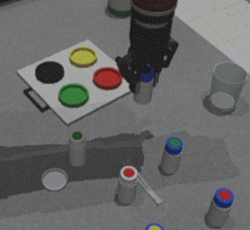

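The crop shows the black-dot bottle held upright in the jaws at about (147,85), with the others undisturbed. Next I'll place it and check from the wrist camera.

Run:
```python
from h import *
place('black')
servo_line([.54,.1,.242],vel=.3)
s=state();d=get_image('wrist');cv2.imwrite('pics/p1.png',d['image']);pose=(s['eef_pos'],s['orientation'])
for c in H:
    w,m,e=blob(d['image'],pix(d,[*H[c],.02],pose),c);print(c,w,m,(onz(ray(d,w,pose),.024)*1e3).round(1))
```

```text
down True [0.49803874 0.19514066 0.05133934] [2.2261559  0.39131883 3.43865944]
t 8.2917
black [275.87476476  88.21739378] (np.int32(62), np.int32(62), 1439) [499.5 195.8  24. ]
green [286.25057068 176.95844308] (np.int32(61), np.int32(61), 2892) [509.4  93.7  24. ]
red [374.07333919 168.76845186] (np.int32(61), np.int32(61), 2892) [611.6 103.7  24. ]
yellow [368.16619032  80.00534561] (np.int32(65), np.int32(63), 3194) [601.7 205.8  24. ]
```

View pics/p1.png

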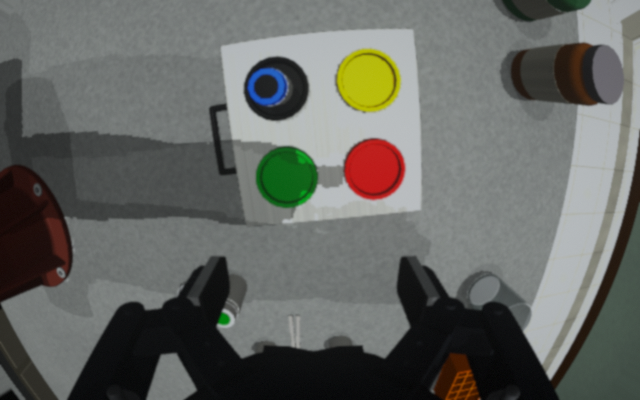

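The black-dot bottle stands in the black cup: its cap is at (268,87), the cup's outline is centred at (276,88), and the bench contact height was 51.3 mm against a nominal 51. The holder positions held up too, so I'll do the other three.

Run:
```python
from h import *
H.update(green=(.5085,.092),red=(.6115,.102),yellow=(.602,.2058))
for c in ('green','red','yellow'):
    pick(c)
    if state()['opening']<.03: print('no grasp');break
    place(c)
servo_line([.54,.1,.242],vel=.3)
s=state();d=get_image('wrist');cv2.imwrite('pics/p2.png',d['image']);pose=(s['eef_pos'],s['orientation'])
for c in H:
    w,m,e=blob(d['image'],pix(d,[*H[c],.094],pose),'blue');print(c,m,'cap',(onz(ray(d,w,pose),.091)*1e3).round(1),'holder',H[c])
for n in('scene','side'): cv2.imwrite(f'pics/{n}2.png',get_image(n)['image'])
```

```text
green grip False 0.03688638888464891 40.25033175945282 [ 0.5842899  -0.19197203  0.03747282]
lifted 0.03682097638541819 [ 0.08228745 -0.96799852 -1.02104014]
down True [0.50955932 0.09195296 0.05131559] [ 1.09326397 -1.01730429  3.13262133]
t 17.45
red grip False 0.03671138015500087 40.12182354927063 [ 0.58523781 -0.33984023  0.03749439]
lifted 0.03713830494058568 [-0.74394865  0.54605755 -1.73348432]
down True [0.61263577 0.10200703 0.05130054] [0.35257531 0.09260768 4.28670598]
t 27.0
yellow grip False 0.036937176492460644 40.1996111869812 [ 0.42993266 -0.33276966  0.03744951]
lifted 0.03666243474307486 [-0.7585628  -0.30941543 -1.12485215]
down True [0.60317391 0.20593379 0.05134032] [1.03212157 0.25854331 4.77560749]
t 37.15
black (np.int32(41), np.int32(41), 905) cap [498.8 195.3  91. ] holder (0.497, 0.195)
green (np.int32(37), np.int32(38), 645) cap [510.7  94.9  91. ] holder (0.5085, 0.092)
red (np.int32(37), np.int32(38), 624) cap [611.  105.2  91. ] holder (0.6115, 0.102)
yellow (np.int32(39), np.int32(37), 612) cap [601.6 205.7  91. ] holder (0.602, 0.2058)
```

View pics/p2.png

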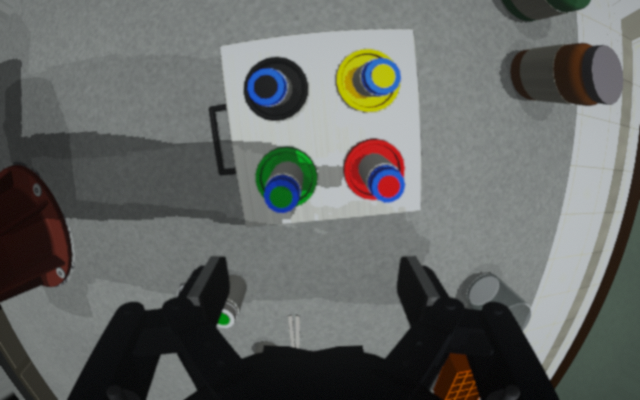

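View pics/side2.png

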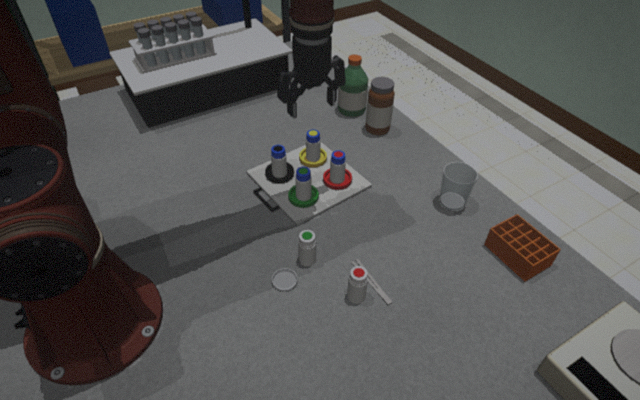

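The wrist view shows all four caps over cups of matching colour: K(268,87), Y(382,76), G(283,194), R(387,184). Each is within about 3 mm of its holder's centre. The side view shows all four upright, with the white-capped bottles still at (308,236) and (358,272).

```bash
python3 -c "
from station import *
print(job_done())"
```

```text
the job is handed in; nothing more can be done
None
```

I put all four blue-capped bottles upright in their matching holders, each within about 3–4 mm of centre by the wrist camera; the white-capped bottles were not moved, and I handed the job in at about 38 s on the robot clock (no verdict was returned).

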